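Draw out the red slide tray with the pull hook

TASK

The slides in the red-tabbed tray of the slide loader are scanned. Take the orange-handled pull hook, put its prong down into the finger hole of the red tab and draw that tray out with it by about 70 mm, so that both its glass slides lie in the open, leaving the yellow and blue trays where they are. Then lift the hook out and lay it (do not drop it) back down on the open bench.

Things in the scene. Friction and masses are not known exactly. Their poses are not given: they have to be found in the camera images.
- hook: Loose pull hook, 120 g, lying on the bench. Orange handle block 80 long (x), 22 wide, 36 high, to grip across the 22 mm from above. Steel rod, 8 mm thick, runs on from its front (+x) end, axis 28 mm above the underside, and 90 mm ahead of the handle's middle turns down as the prong, which ends 3 mm above the underside's level. Origin: middle of the handle's underside; x towards the prong, z up.
- hook_tip (a point): Lower end of the hook's prong (8 mm thick, 21 mm long below the rod), on its axis: 90 mm ahead (+x) of the hook's origin and 3 mm above the level of the handle's underside. Axes as the hook's.
- red_tray (a joint): How far the red-tabbed tray is drawn out, in m: 0 fully in, 0.085 at its stop. Starts 0 to 10 mm out; slides level along -x of point red_hole with about 1.5 N of friction and stays where it is left. Its two glass slides both lie in the open from about 60 mm on.
- red_hole (a point): Centre of the round finger hole, 28 mm wide, in the red tab, at the tab's top face, 50 mm above the bench; moves with the tray. It goes straight through the 8 mm thick tab; free space below down to the bench. The tab is 48 wide and reaches 24 mm forward (-x) of the centre. z up, x straight into the loader: the tray is drawn out along -x. Loader front: 30 mm behind the hole with the tray fully in.
- yellow_hole (a point): The same point on the yellow tab, of a like tray that must stay where it is (0 to 10 mm out). The loader is a low black housing 304 wide, 230 deep, 80 high, with three trays side by side, 92 mm apart, in any order of colours.
- blue_hole (a point): The same point on the blue tab, on a like tray that must stay where it is (also 0 to 10 mm out).
Mind the look-alikes: they are no part of the job. Several things look just like the hook: the one meant starts farthest to the robot's right.

How it is judged:
On the way, in this order (a step that is already met when the one before it is completed fails the run):
1. the hook's prong is down in the red tab's finger hole (horizontal distance between hook_tip and red_hole below 0.014 m and z of hook_tip in the frame of red_hole below -0.004 m), for 0.1 s.
2. the red tray is drawn out by 60 mm or more with the prong still in its hole (value of joint red_tray above 0.06 m and horizontal distance between hook_tip and red_hole below 0.014 m and z of hook_tip in the frame of red_hole below -0.002 m), for 0.1 s.
3. the hook is brought down to the bench (underside within 20 mm of it) still in the fingers (height (world z) of hook below 0.02 m and contact force between the fingers and hook above 0.3 N).
At the end, for the whole second after the job is handed in: The red tray stands at least 60 mm out of the loader and at rest; the hook lies still on the bench (the middle of its handle's underside below 18 mm and its prong's end below 35 mm over the bench); the yellow and blue trays have nowhere on the way been moved by more than 12 mm (value of joint red_tray above 0.06 m and height (world z) of hook below 0.018 m and height (world z) of hook_tip below 0.035 m and linear speed of hook below 0.03 m/s and velocity of joint red_tray between -0.01 and 0.01 m/s); the robot touches nothing.
It fails at once if the yellow tray is moved by more than 12 mm (distance of yellow_hole from where it was at the start of the episode above 0.012 m).
It fails at once if the blue tray is moved by more than 12 mm (distance of blue_hole from where it was at the start of the episode above 0.012 m).
It also fails if it takes over 48 s, if anything falls off the work surface, if the arm or the gripper's body presses on something with over 40 N, if the wrist force passes 120 N, or if a joint passes its speed limit or range.

ROBOT

A 6-joint arm with a two-finger parallel gripper is mounted at the origin on the work surface. World frame = base frame: x ahead of the robot, y to its left, z up, the work surface at z = 0. Lengths are in m, angles in rad, forces in N, time in s.
With the tool pointing down it reaches from about 0.35 to 0.975 m from the base axis. Payload 4.9 kg.
Tool frame: the origin (TCP) lies at the very end of the fingers, on their centre line; the grasp point (between the pads) lies 19 mm behind it (bot.grasp_offset is the distance from the TCP to the grasp point, in m); z points along the fingers, x is the direction in which the jaws open and shut, and the axes are right-handed (so a half turn about z gives the same grasp; the last joint's range is limited). The gripper opens to 85 mm and grips with 20 to 120 N. Pads are 22 mm wide; open, the fingers measure 114 mm over their backs; the gripper's body (76 mm by 85 mm) begins 54 mm behind the grasp point. The pads swing forward as they close: fully open they stand 13 mm farther back than shut.
Start: joints at [1.2, 0.053, 1.613, -0, 1.476, -0.119], TCP at [0.156, 0.605, 0.231] pointing down, gripper open.
Joint ranges: [-3.01, 3.01], [-1.01, 2.22], [0.06, 2.58], [-1.02, 4.17], [0.09, 2.62], [-3.14, 3.14]. Speed limits (rad/s): [2.57, 2.57, 3.14, 3.14, 3.14, 3.14].

INTERFACE

Orientations are given as a unit quaternion [w, x, y, z].
In Python, from bench import monitor, vision, job, bot gives the robot as it stands.
- The arm moves only by the tool carry_out, never from a script. Its argument "plan" is a list that holds one entry, the list of rows, each a list of 4 numbers: the shift along the tool's x, y, z in mm, then the turn about the tool's z in degrees. In form: [[[x, y, z, twist], ...]]. A call has 1 to 20 rows; each row shifts and turns the commanded pose from where the row before left it, along the tool's axes as they then stand; what a row does not reach is not made up. A row lasts 1/12 s, in which the tool goes at most 41.7 mm and 7.16 degrees, less where a joint would pass 70% of its speed; a pose out of reach is approached as far as the arm can. A call with a gripper value outside its range is refused whole. "jaw" is the closure, from -1 (fully open) to 1 (shut), so that 0 is half open, set as the call begins (left out, the last holds). The fingers move at their own pace and stop on an object; "force" is the grip in N (left out, the last holds). Time passes only in rows, so rows that do not move let the fingers close. It gives the time, the measured TCP pose, the force and the opening at its end, in the units of the state.
- monitor.sense(): the state, without advancing time (a new reading comes with each control period).
- vision.camera(name): name is "scene" or "top" or "wrist"; returns a dict with "pixels" (420x560x3 uint8, red, green, blue), "vertical_fov" (degrees; the focal length in pixels is half the picture's height over the tangent of half this angle, whatever the lens; pixels are square), "cx", "cy" (the principal point, pixels), "eye" and "rotation" of the camera in the world. Camera axes: x right, y up, looking along -z (the intrinsics and any distortion apply to the point x, -y, -z); pixel columns grow to the right and rows downward; lengths in m; the calibration is good to about 2 mm. The wrist camera is an equidistant fisheye: a pixel r from the principal point sees the ray r / f radians off the axis. A picture is of the moment at which its call begins. There is no depth.
- job.job_done(): hands the job in, once; it reports no verdict.
The state is a dict: "clock": time; "q": joint angles; "joint_velocities": joint speeds; "tau": joint torques, N m; "tool_pos": TCP position; "eef_rot": TCP orientation; "ft_force": force on the tool from outside, world axes, zero at the start; "torque": the same for the moment, N m; "opening": finger opening in m.
Only numpy, scipy, OpenCV 4.12 (cv2) and the standard library are available. Lean on these libraries where they do the work, as an engineer would, in place of code of your own. Each camera call takes 0.05 s, during which the arm holds its last target.

## Working session

There is one attempt and no reset: what is moved stays moved. The work goes in short steps, Python scripts to look and compute and a tool call to move; the robot and the scene stay as the last step left them, time stands still between calls to the robot, and variables do not carry over. Pictures are saved under pics/ and viewed, and the job is handed in when it is done.

Besides the shell and the picture viewer there is one more tool, called by a JSON object that holds its "op" and its "data", one argument or row to a line. carry_out: Moves the arm, as the interface text tells. Its arguments: {"type":"object","properties":{"plan":{"type":"array","items":{"type":"array","items":{"type":"array","items":{"type":"number"}}}},"jaw":{"type":"number"},"force":{"type":"number"}},"required":["plan"]}

```bash
mkdir -p pics; ls; cat > h.py <<'E'
import numpy as np, cv2
from bench import monitor, vision, job, bot
def shot(name,fn):
    c=vision.camera(name); cv2.imwrite(f'pics/{fn}.png',cv2.cvtColor(c['pixels'],cv2.COLOR_RGB2BGR))
    np.savez(f'pics/{fn}.npz',**{k:np.array(v) for k,v in c.items()}); return c
def load(fn): return dict(np.load(f'pics/{fn}.npz'))
def ray(c,u,v,fish=False):
    f=210/np.tan(np.radians(float(c['vertical_fov']))/2)
    x=(u-float(c['cx'])); y=(v-float(c['cy']))
    if fish:
        r=np.hypot(x,y); th=r/f; s=np.sin(th)/max(r,1e-9); d=np.array([x*s,-y*s,-np.cos(th)])
    else: d=np.array([x/f,-y/f,-1.])
    R=np.array(c['rotation'])
    return np.array(c['eye']),R@d
def onz(c,u,v,z,fish=False):
    e,d=ray(c,u,v,fish); return e+d*(z-e[2])/d[2]
E
python3 - <<'E'
from h import *
for n in ['scene','top','wrist']:
    c=shot(n,n+'0'); print(n,c['vertical_fov'],c['cx'],c['cy'],c['eye'],c['rotation'])
print(monitor.sense())
E
```

```text
pics
scene 45.8015213031754 282.0109849570866 216.48903929479752 [ 1.0696384  -0.64830576  0.71248523] [0.84254967 0.400661   0.16357345 0.32066265]
top 48.07791485170578 280.6861487459608 203.97675115721285 [ 0.45184701 -0.0670576   0.9047141 ] [ 0.70854681  0.02291538 -0.02434331 -0.70487141]
wrist 65.70646984690485 275.342406618006 207.9068890934438 [0.09266426 0.62185809 0.3732305 ] [ 0.78356041 -0.10426415 -0.07875517  0.60742053]
{'clock': 0.15, 'q': array([ 1.20001373e+00,  5.32018479e-02,  1.61398614e+00, -1.60750329e-05,
        1.47597535e+00, -1.19030399e-01]), 'joint_velocities': array([ 1.36590085e-04, -1.20671134e-03, -5.42945039e-03, -8.93037010e-04,
        8.07676040e-05, -6.97954460e-04]), 'tau': array([ 6.55365729e-04, -3.94247389e+01, -3.70719337e+01, -9.40115842e-05,
        4.70244369e-03, -2.58614455e-05]), 'tool_pos': array([0.15553441, 0.60483926, 0.23034301]), 'eef_rot': array([ 4.10964331e-04,  7.90284456e-01,  6.12739636e-01, -6.69279612e-04]), 'ft_force': array([ 0.1503198 , -0.57331501, -0.4050125 ]), 'torque': array([ 0.00685894, -0.01547467, -0.02570663]), 'opening': 0.08518754046935527}
```

Rotation is a quaternion; fix that.

```bash
sed -i 's/R=np.array(c\[.rotation.\])/q=np.array(c["rotation"]); R=Rotation.from_quat([q[1],q[2],q[3],q[0]]).as_matrix()/; 1a from scipy.spatial.transform import Rotation' h.py; cat h.py | head -20
```

```text
import numpy as np, cv2
from scipy.spatial.transform import Rotation
from bench import monitor, vision, job, bot
def shot(name,fn):
    c=vision.camera(name); cv2.imwrite(f'pics/{fn}.png',cv2.cvtColor(c['pixels'],cv2.COLOR_RGB2BGR))
    np.savez(f'pics/{fn}.npz',**{k:np.array(v) for k,v in c.items()}); return c
def load(fn): return dict(np.load(f'pics/{fn}.npz'))
def ray(c,u,v,fish=False):
    f=210/np.tan(np.radians(float(c['vertical_fov']))/2)
    x=(u-float(c['cx'])); y=(v-float(c['cy']))
    if fish:
        r=np.hypot(x,y); th=r/f; s=np.sin(th)/max(r,1e-9); d=np.array([x*s,-y*s,-np.cos(th)])
    else: d=np.array([x/f,-y/f,-1.])
    q=np.array(c["rotation"]); R=Rotation.from_quat([q[1],q[2],q[3],q[0]]).as_matrix()
    return np.array(c['eye']),R@d
def onz(c,u,v,z,fish=False):
    e,d=ray(c,u,v,fish); return e+d*(z-e[2])/d[2]
```

View pics/top0.png

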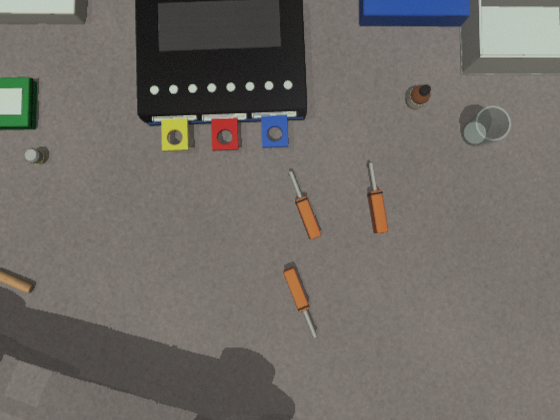

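View pics/scene0.png

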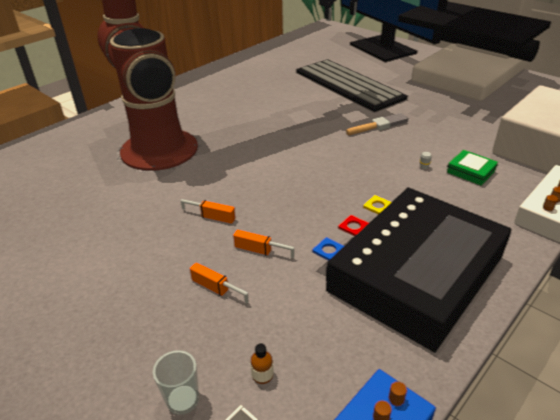

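In the top view (up = +x, left = +y) there are three orange hooks: A (308,218), B (378,212) and C (296,289). The one meant is farthest to the robot's right (smallest y), so B fits. The tabs are yellow (175,135), red (225,135) and blue (275,132). Next I'll confirm B in a crop and measure.

```bash
python3 - <<'E'
from h import *
c=load('top0'); im=cv2.imread('pics/top0.png')
hsv=cv2.cvtColor(im,cv2.COLOR_BGR2HSV)
m=cv2.inRange(hsv,(5,170,120),(16,255,255))
n,l,s,ce=cv2.connectedComponentsWithStats(m)
for i in range(1,n):
    if s[i,4]>200:
        pts=np.argwhere(l==i)[:,::-1].astype(np.float32)
        r=cv2.minAreaRect(pts); b=cv2.boxPoints(r)
        print('orange',ce[i],s[i,4],r, onz(c,*ce[i],0.036)); print(np.array([onz(c,*p,0.036)[:2] for p in b]).round(4).tolist())
for name,lo,hi in [('yellow',(24,150,100),(34,255,255)),('red',(0,190,100),(4,255,255)),('blue',(108,150,100),(125,255,255))]:
    m=cv2.inRange(hsv,lo,hi); m[:100]=0; m[:, :140]=0; m[160:]=0
    cs,h=cv2.findContours(m,cv2.RETR_CCOMP,cv2.CHAIN_APPROX_NONE)
    for k,cc in enumerate(cs):
        if len(cc)>25:
            r=cv2.minAreaRect(cc); print(name,'hole' if h[0][k][3]>=0 else 'outer',r,onz(c,*r[0],0.05).round(4))
cv2.imwrite('pics/crop0.png',cv2.resize(im[100:330,140:420],None,fx=2.8,fy=2.6,interpolation=cv2.INTER_CUBIC)[:600,:800])
for u,v in [(138,115),(304,112)]: print(onz(c,u,v,0.08))
E
```

```text
yellow outer ((174.5, 134.5), (31.0, 25.0), 90.0) [0.6359 0.1271 0.05  ]
yellow hole ((174.50001525878906, 137.00001525878906), (16.26345443725586, 16.26345443725586), 45.0) [0.6313 0.127  0.05  ]
red outer ((220.73074340820312, 122.34613037109375), (13.590156555175781, 25.238859176635742), 56.3099365234375) [0.6591 0.0425 0.05  ]
blue outer ((274.1199645996094, 131.0181121826172), (30.203872680664062, 25.16196632385254), 87.27368927001953) [ 0.6434 -0.0559  0.05  ]
blue hole ((274.5000305175781, 134.0), (16.26345443725586, 16.26345443725586), 45.0) [ 0.6379 -0.0566  0.05  ]
[0.66418248 0.1857704  0.08      ]
[ 0.67128048 -0.10921835  0.08      ]
```

View pics/crop0.png

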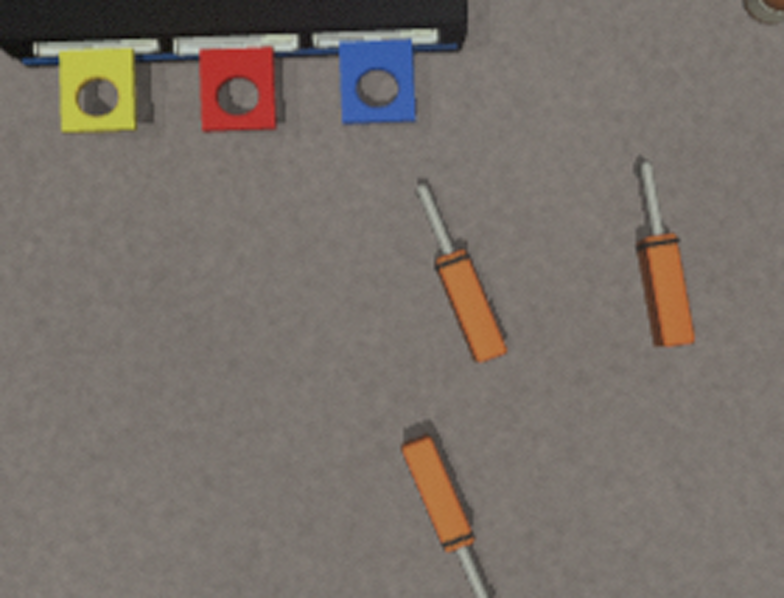

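The crop shows hook B at the far right, handle at crop (665,290) and rod end at (643,165), so it is a loose hook with its prong towards +x. The red tab is the middle one. The orange and red masks need fixing, since the red hue was too narrow.

```bash
python3 - <<'E'
from h import *
c=load('top0'); im=cv2.imread('pics/top0.png')
hsv=cv2.cvtColor(im,cv2.COLOR_BGR2HSV)
print(hsv[212,378],hsv[125,225],hsv[215,308],hsv[145,215])
m=cv2.inRange(hsv,(6,150,165),(18,255,255))
n,l,s,ce=cv2.connectedComponentsWithStats(m)
for i in range(1,n):
    if s[i,4]>200:
        pts=np.argwhere(l==i)[:,::-1].astype(np.float32)
        r=cv2.minAreaRect(pts); b=cv2.boxPoints(r)
        print('orange',ce[i],s[i,4],r, onz(c,*r[0],0.036)); 
        P=np.array([onz(c,*p,0.036)[:2] for p in b]); print(P.round(4).tolist(), [np.linalg.norm(P[k]-P[k-1]).round(4) for k in range(2)])
m=cv2.inRange(hsv,(0,170,60),(4,255,255))|cv2.inRange(hsv,(174,170,60),(180,255,255)); m[:100]=0; m[160:]=0;m[:,:140]=0;m[:,260:]=0
cs,h=cv2.findContours(m,cv2.RETR_CCOMP,cv2.CHAIN_APPROX_NONE)
for k,cc in enumerate(cs):
    if len(cc)>20: r=cv2.minAreaRect(cc); print('red',h[0][k][3],r,onz(c,*r[0],0.05).round(4),[onz(c,*p,0.05)[:2].round(4).tolist() for p in cv2.boxPoints(r)])
E
```

```text
[ 13 165 179] [  1 188 176] [ 13 164 182] [  2 186 178]
orange [379.25848564 213.30287206] 383 ((379.2026672363281, 213.2162322998047), (37.31856155395508, 10.192736625671387), 80.53767395019531) [ 0.49385857 -0.25078016  0.036     ]
[[0.5264, -0.2361], [0.5296, -0.2547], [0.4615, -0.2654], [0.4583, -0.2469]] [np.float64(0.0689), np.float64(0.0189)]
orange [308.65633075 219.25064599] 387 ((308.6495056152344, 219.20497131347656), (37.33501434326172, 10.32386589050293), 69.14553833007812) [ 0.4821138 -0.120415   0.036    ]
[[0.5109, -0.0992], [0.5178, -0.117], [0.4535, -0.1416], [0.4466, -0.1238]] [np.float64(0.0688), np.float64(0.0191)]
orange [295.1775 287.96  ] 400 ((295.2069091796875, 288.0172424316406), (37.69615173339844, 10.39893913269043), 68.19859313964844) [ 0.35621569 -0.09599048  0.036     ]
[[0.3844, -0.0742], [0.3915, -0.0919], [0.3282, -0.1176], [0.3212, -0.1001]] [np.float64(0.0683), np.float64(0.019)]
red -1 ((224.5, 134.0), (30.0, 25.0), 90.0) [0.6374 0.0353 0.05  ] [[0.6652, 0.0586], [0.6655, 0.0126], [0.6097, 0.012], [0.6094, 0.0578]]
red 0 ((224.5, 137.0), (17.0, 16.0), 0.0) [0.6318 0.0352 0.05  ] [[0.6169, 0.0506], [0.6466, 0.051], [0.6468, 0.0197], [0.617, 0.0194]]
```

```bash
python3 - <<'E'
from h import *
c=load('top0'); im=cv2.imread('pics/top0.png')
print('rod end',onz(c,369.8,162,0.032))
hsv=cv2.cvtColor(im,cv2.COLOR_BGR2HSV)
cv2.imwrite('pics/crop1.png',cv2.resize(im[150:245,340:420],None,fx=6,fy=6,interpolation=cv2.INTER_CUBIC))
cv2.imwrite('pics/crop2.png',cv2.resize(im[80:160,130:320],None,fx=4.2,fy=4.2,interpolation=cv2.INTER_CUBIC))
s=load('scene0'); f=210/np.tan(np.radians(float(s['vertical_fov']))/2)
q=s['rotation'];R=Rotation.from_quat([q[1],q[2],q[3],q[0]])
def proj(p):
    x=R.inv().apply(np.array(p)-s['eye']); return s['cx']-f*x[0]/x[2], s['cy']+f*x[1]/x[2]
print(proj([.4985,-.25,.036]),proj([.587,-.236,.028]))
E
```

```text
rod end [ 0.5898157  -0.23488635  0.032     ]
(np.float64(207.50075772579208), np.float64(271.40429006859614)) (np.float64(245.31192341529206), np.float64(292.79988802714934))
```

View pics/crop1.png

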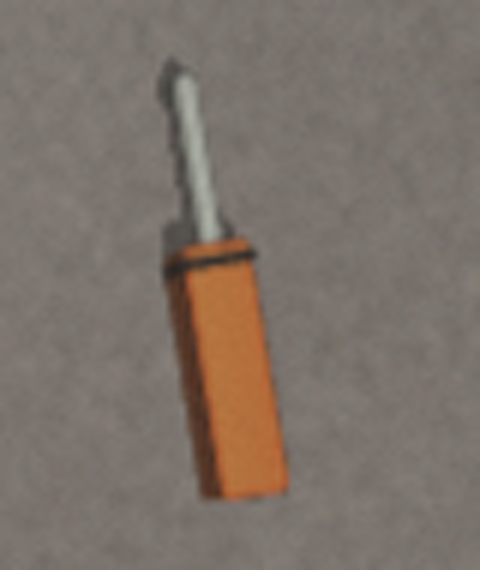

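View pics/crop2.png

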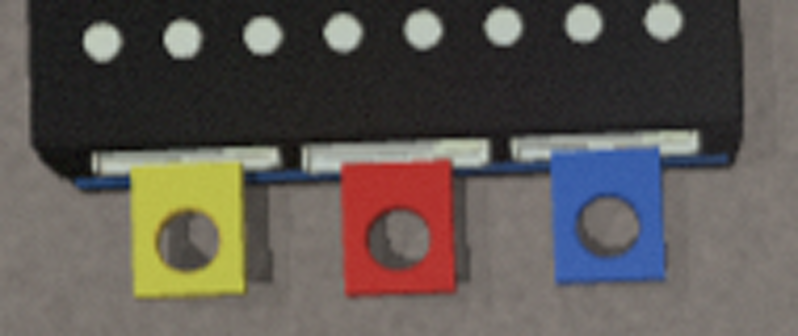

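{"op": "carry_out", "data": {
  "plan": [
    [[0,0,0,-6],[0,0,0,-6],[0,0,0,-6],[0,0,0,-5.5],[0,0,0,0]]
  ],
  "jaw": -1
}}

```text
clock: 0.57
tool_pos: [0.1556, 0.605, 0.2308]
eef_rot: [0.0, 0.648, 0.761, -0.0]
ft_force: [0.0, 0.5, 0.5]
opening: 0.0852
```

{"op": "carry_out", "data": {
  "plan": [
    [[-32.4,19.6,0,0],[-32.4,19.6,0,0],[-32.4,19.6,0,0],[-32.4,19.6,0,0],[-32.4,19.6,0,0],[-32.4,19.6,0,0],[-32.4,19.6,0,0],[-32.4,19.6,0,0],[-32.4,19.6,0,0],[-32.4,19.6,0,0],[-32.4,19.6,0,0],[-32.4,19.6,0,0],[-32.4,19.6,0,0],[-32.4,19.6,0,0]]
  ]
}}

```text
clock: 1.73
tool_pos: [0.499, 0.1989, 0.2312]
eef_rot: [0.0, 0.65, 0.76, 0.0]
ft_force: [0.8, -0.7, -0.4]
opening: 0.0856
```

{"op": "carry_out", "data": {
  "plan": [
    [[-37,-6.1,0,0],[-37,-6.1,0,0],[-37,-6.1,0,0],[-37,-6.1,0,0],[-37,-6.1,0,0],[-37,-6.1,0,0],[-37,-6.1,0,0],[-37,-6.1,0,0],[-37,-6.1,0,0],[-37,-6.1,0,0],[-37,-6.1,0,0],[-37,-6.1,0,0],[0,0,0,0],[0,0,0,0],[0,0,0,0]]
  ]
}}

```text
clock: 2.98
tool_pos: [0.4957, -0.2492, 0.2309]
eef_rot: [-0.0, 0.65, 0.76, 0.0]
ft_force: [0.6, -0.4, 0.0]
opening: 0.0852
```

```bash
python3 - <<'E'
from h import *
c=shot('wrist','wrist1'); s=monitor.sense(); print(s['clock'],s['tool_pos'],s['eef_rot'])
t=load('top0')
A=onz(t,130+102/4.2,80+42/4.2,.08);B=onz(t,130+663/4.2,80+20/4.2,.08); d=B-A; print(A,B,np.degrees(np.arctan2(d[0],-d[1])))
im=cv2.cvtColor(c['pixels'],cv2.COLOR_RGB2BGR); hsv=cv2.cvtColor(im,cv2.COLOR_BGR2HSV)
m=cv2.inRange(hsv,(6,150,140),(18,255,255)); n,l,st,ce=cv2.connectedComponentsWithStats(m)
for i in range(1,n):
    if st[i,4]>300:
        r=cv2.minAreaRect(np.argwhere(l==i)[:,::-1].astype(np.float32)); P=np.array([onz(c,*p,.036,True)[:2] for p in cv2.boxPoints(r)])
        print(r,P.round(4).tolist())
E
```

```text
3.0333 [ 0.49585223 -0.24860571  0.23102381] [-3.71159560e-04  6.49181993e-01  7.60633017e-01  1.24986869e-04]
[0.7096014  0.15789268 0.08      ] [ 0.7205173  -0.08029511  0.08      ] 2.62397064072988
((430.42987060546875, 86.41107177734375), (64.59741973876953, 17.153940200805664), 78.31063079833984) [[0.3284, -0.1206], [0.3181, -0.1005], [0.3856, -0.0724], [0.3948, -0.0931]]
((273.5, 182.0), (68.0, 19.0), 90.0) [[0.4592, -0.2666], [0.4562, -0.2472], [0.5286, -0.2354], [0.5318, -0.2558]]
((390.2958984375, 190.09414672851562), (66.73603820800781, 19.361587524414062), 81.74057006835938) [[0.4498, -0.1467], [0.4426, -0.1254], [0.5141, -0.0954], [0.5208, -0.1183]]
```

View pics/wrist1.png

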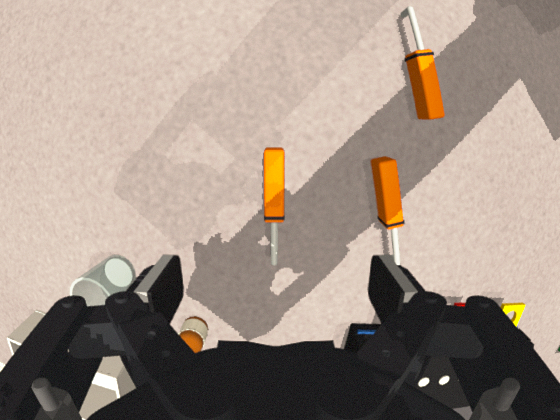

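The wrist view shows the target hook at (273,182), centred and aligned with the tool. Its pose agrees with the top view within about 2 mm. Next is the descent.

{"op": "carry_out", "data": {
  "plan": [
    [[-1,0.5,30,0],[-1,0.5,30,0],[0,0,30,0],[0,0,30,0],[0,0,30,0],[0,0,25,0],[0,0,20,0],[0,0,15,0],[0,0,8,0],[0,0,5,0],[0,0,0,0],[0,0,0,0]]
  ]
}}

```text
clock: 4.03
tool_pos: [0.4979, -0.2511, 0.0092]
eef_rot: [0.001, 0.649, 0.761, 0.0]
ft_force: [-0.1, -1.3, 1.2]
opening: 0.0858
```

{"op": "carry_out", "data": {
  "plan": [
    [[0,0,0,0],[0,0,0,0],[0,0,0,0],[0,0,0,0],[0,0,0,0],[0,0,0,0],[0,0,0,0],[0,0,0,0],[0,0,0,0],[0,0,0,0]]
  ],
  "jaw": 1,
  "force": 60
}}

```text
clock: 4.87
tool_pos: [0.4976, -0.2515, 0.0088]
eef_rot: [0.0, 0.649, 0.761, -0.0]
ft_force: [0.5, -0.7, 3.8]
opening: 0.0212
```

{"op": "carry_out", "data": {
  "plan": [
    [[0,0,-5,0],[0,0,-15,0],[0,0,-30,0],[0,0,-30,0],[0,0,-30,3.5],[0,0,0,3.5],[0,0,0,0],[0,0,0,0]]
  ]
}}

```text
clock: 5.53
tool_pos: [0.4965, -0.2506, 0.1174]
eef_rot: [-0.001, 0.694, 0.72, -0.0]
ft_force: [-0.4, -0.1, -1.6]
opening: 0.021
```

{"op": "carry_out", "data": {
  "plan": [
    [[15,3,0,0],[30,6,0,0],[32,6.2,0,0],[32,6.2,0,0],[32,6.2,0,0],[32,6.2,0,0],[32,6.2,0,0],[32,6,0,0],[25,5,0,0],[15,3,0,0],[5,1,0,0],[0,0,0,0],[0,0,0,0],[0,0,0,0]]
  ]
}}

```text
clock: 6.7
tool_pos: [0.5414, 0.0316, 0.1175]
eef_rot: [-0.0, 0.694, 0.72, -0.001]
ft_force: [-0.3, 0.2, -1.2]
opening: 0.0213
```

```bash
python3 - <<'E'
from h import *
s=monitor.sense(); print(s['clock'],s['tool_pos'],s['eef_rot'])
c=shot('wrist','wrist2'); c=shot('top','top2'); im=cv2.imread('pics/top2.png'); cv2.imwrite('pics/top2c.png',cv2.resize(im[80:220,130:320],None,fx=4,fy=4,interpolation=cv2.INTER_CUBIC))
c=shot('scene','scene2')
im=cv2.imread('pics/scene2.png'); cv2.imwrite('pics/scene2c.png',cv2.resize(im[100:300,220:460],None,fx=3,fy=3,interpolation=cv2.INTER_CUBIC))
E
```

```text
6.7 [0.54141156 0.03163751 0.11746391] [-4.66878704e-04  6.94481766e-01  7.19509840e-01 -6.69581771e-04]
```

View pics/wrist2.png

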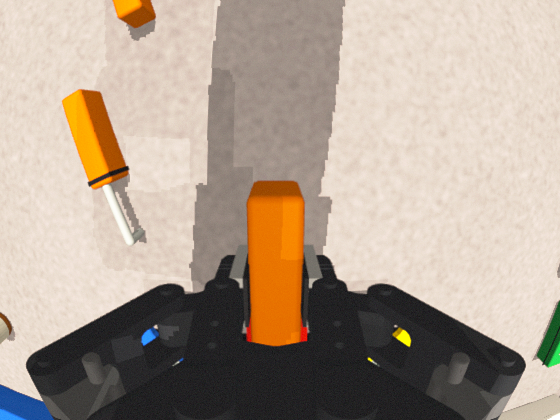

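View pics/top2c.png

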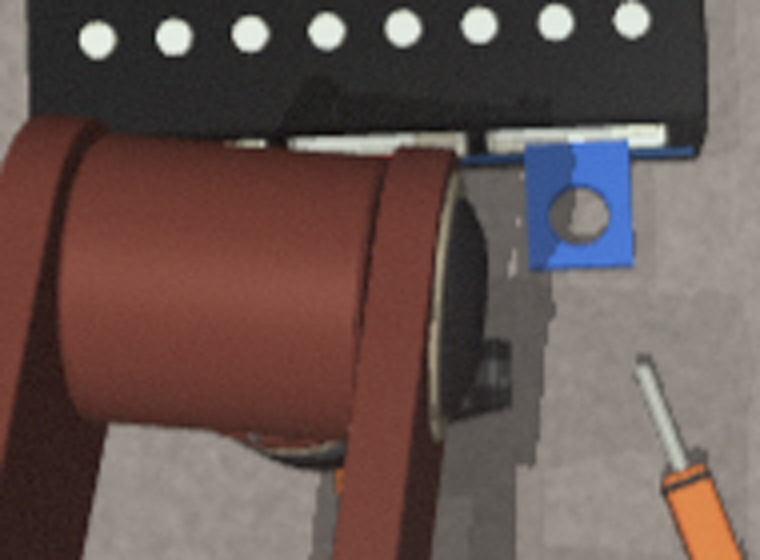

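View pics/scene2c.png

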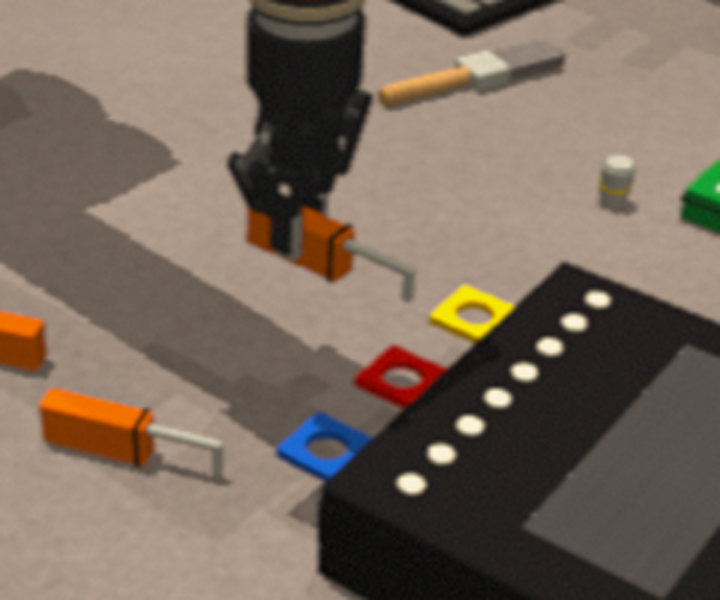

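In the scene crop the prong tip is at (408,297) and the red hole at about (405,377). The hook is level and held well. The top view is blocked by the arm, so I'll compare tip and hole in the scene view.

```bash
python3 - <<'E'
from h import *
c=load('scene2'); im=cv2.imread('pics/scene2.png'); hsv=cv2.cvtColor(im,cv2.COLOR_BGR2HSV)
m=cv2.inRange(hsv,(0,170,60),(3,255,255))|cv2.inRange(hsv,(172,170,60),(180,255,255)); m[:200]=0;m[250:]=0;m[:,:320]=0;m[:,400:]=0
cs,h=cv2.findContours(m,cv2.RETR_CCOMP,cv2.CHAIN_APPROX_NONE)
for k,cc in enumerate(cs):
    if len(cc)>10:
        P=np.array([onz(c,*p[0],.05)[:2] for p in cc]); print(h[0][k][3],len(cc),cc[:,0].min(0),cc[:,0].max(0),P.min(0),P.max(0),(P.min(0)+P.max(0))/2, cv2.fitEllipse(cc))
        if h[0][k][3]<0: R=cv2.minAreaRect((P*1000).astype(np.float32)); print(R)
for z in (.110,.112,.114): print('tip',onz(c,220+408/3,100+297/3,z))
print('hook dir & expected tip', np.array([.5414,.0316])+np.array([-.0005,.001])+.09*np.array([.9993,.0366]))
E
```

```text
-1 61 [338 216] [368 235] [0.61209091 0.00456292] [0.65902604 0.05702294] [0.63555847 0.03079293] ((352.8271484375, 225.30259704589844), (17.241012573242188, 26.004444122314453), 90.20399475097656)
((635.5997314453125, 30.73372459411621), (45.33243179321289, 52.1019287109375), 2.4303181171417236)
0 31 [346 221] [361 229] [0.62399842 0.0180338 ] [0.65108502 0.04611436] [0.63754172 0.03207408] ((353.6171875, 225.20535278320312), (7.833539962768555, 13.942009925842285), 93.41992950439453)
tip [0.6316618  0.04049065 0.11      ]
tip [0.6331157  0.03820414 0.112     ]
tip [0.6345696  0.03591762 0.114     ]
hook dir & expected tip [0.630837 0.035894]
```

{"op": "carry_out", "data": {
  "plan": [
    [[0,1.5,8,0],[0,0,12,0],[0,0,12,0],[0,0,10,0],[0,0,6,0],[0,0,4,0],[0,0,4,0],[0,0,3,0],[0,0,3,0],[0,0,0,0],[0,0,0,0]]
  ]
}}

```text
clock: 7.77
tool_pos: [0.5437, 0.0327, 0.0565]
eef_rot: [0.0, 0.694, 0.72, 0.0]
ft_force: [0.4, 0.2, -1.3]
opening: 0.021
```

```bash
python3 - <<'E'
from h import *
s=monitor.sense(); print(s['clock'],s['tool_pos'],s['eef_rot'])
c=shot('scene','scene3')
im=cv2.imread('pics/scene3.png'); cv2.imwrite('pics/scene3c.png',cv2.resize(im[150:270,280:440],None,fx=5,fy=5,interpolation=cv2.INTER_CUBIC))
E
```

```text
7.7667 [0.54365892 0.03269617 0.05648871] [1.26959203e-04 6.94182870e-01 7.19798663e-01 1.04196934e-04]
```

View pics/scene3c.png

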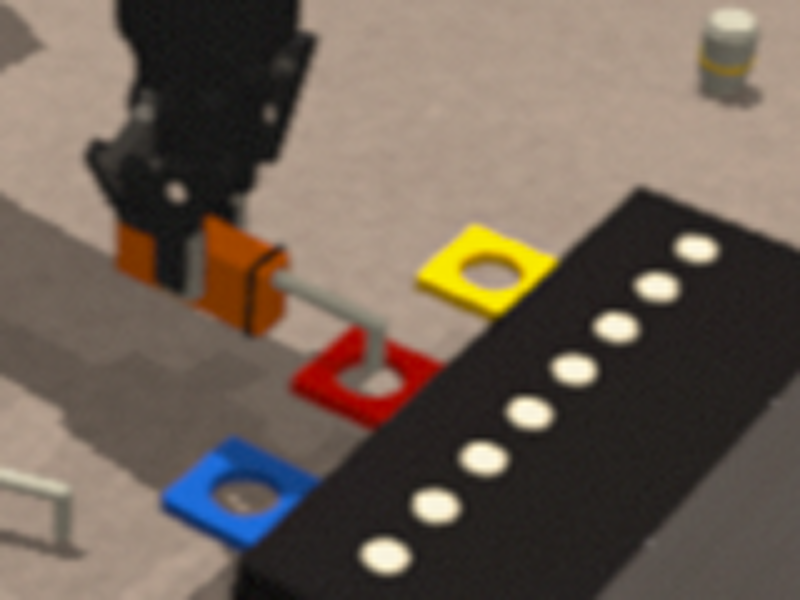

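The prong tip at crop (375,372) is level with the hole's top face and near its centre (371,380). I'll go 13 mm lower.

{"op": "carry_out", "data": {
  "plan": [
    [[-1,0,3,0],[0,0,3,0],[0,0,3,0],[0,0,4,0],[0,0,0,0],[0,0,0,0],[0,0,0,0]]
  ]
}}

```text
clock: 8.4
tool_pos: [0.5435, 0.0317, 0.0432]
eef_rot: [-0.0, 0.694, 0.72, -0.0]
ft_force: [-0.1, 1.0, -0.9]
opening: 0.0214
```

```bash
python3 - <<'E'
from h import *
s=monitor.sense(); print(s['clock'],s['tool_pos'],s['ft_force'])
c=shot('scene','scene4')
im=cv2.imread('pics/scene4.png'); cv2.imwrite('pics/scene4c.png',cv2.resize(im[150:270,280:440],None,fx=5,fy=5,interpolation=cv2.INTER_CUBIC))
E
```

```text
8.4 [0.54351205 0.03167705 0.04322119] [-0.14324232  1.00265853 -0.85239119]
```

View pics/scene4c.png

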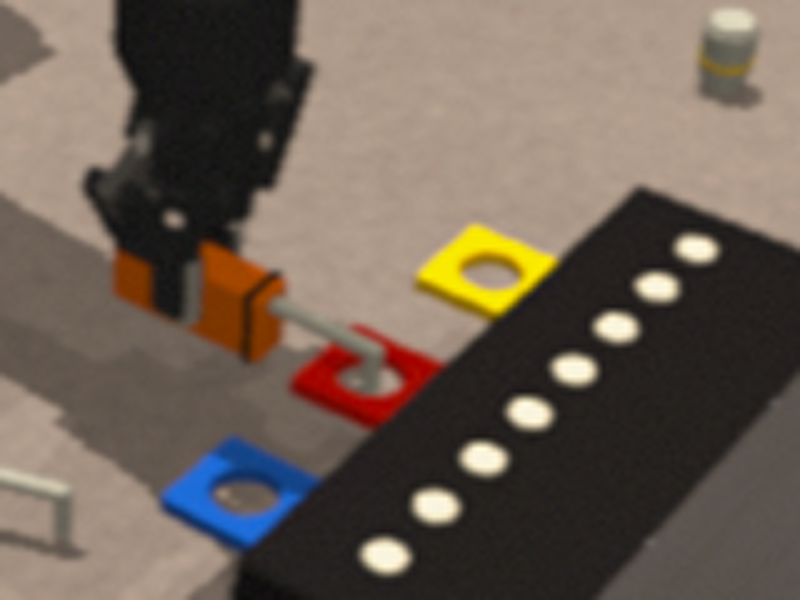

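The prong is down in the hole (tip z about 37 mm, no contact force). Now I'll draw straight back by about 77 mm, which includes roughly 10 mm of play.

{"op": "carry_out", "data": {
  "plan": [
    [[0,-3,0,0],[0,-5,0,0],[0,-6,0,0],[0,-6,0,0],[0,-6,0,0],[0,-6,0,0],[0,-6,0,0],[0,-6,0,0],[0,-6,0,0],[0,-6,0,0],[0,-6,0,0],[0,-6,0,0],[0,-4,0,0],[0,-3,0,0],[0,-2,0,0],[0,0,0,0],[0,0,0,0],[0,0,0,0]]
  ]
}}

```text
clock: 9.95
tool_pos: [0.4661, 0.029, 0.0429]
eef_rot: [-0.001, 0.694, 0.72, -0.0]
ft_force: [-0.7, -0.3, -1.3]
opening: 0.021
```

```bash
python3 - <<'E'
from h import *
s=monitor.sense(); print(s['clock'],s['tool_pos'],s['ft_force'])
c=shot('scene','scene5')
im=cv2.imread('pics/scene5.png'); cv2.imwrite('pics/scene5c.png',cv2.resize(im[150:270,260:420],None,fx=5,fy=5,interpolation=cv2.INTER_CUBIC))
hsv=cv2.cvtColor(im,cv2.COLOR_BGR2HSV)
def red(fn):
    im=cv2.imread(fn);hsv=cv2.cvtColor(im,cv2.COLOR_BGR2HSV)
    m=cv2.inRange(hsv,(0,170,60),(3,255,255))|cv2.inRange(hsv,(172,170,60),(180,255,255)); m[:190]=0;m[250:]=0;m[:,:270]=0;m[:,400:]=0
    cc=max(cv2.findContours(m,0,cv2.CHAIN_APPROX_NONE)[0],key=len)[:,0]
    p=cc[cc[:,0].argmin()]; q=cc[cc[:,1].argmax()]; return [onz(c,*v,.046)[:2].round(4) for v in (p,q)]
print(red('pics/scene2.png'),red('pics/scene5.png'))
E
```

```text
9.95 [0.46609467 0.02902157 0.04293408] [-0.68057293 -0.26214203 -1.26281588]
[array([0.6138, 0.0097]), array([0.6522, 0.0094])] [array([0.5446, 0.0121]), array([0.5968, 0.008 ])]
```

View pics/scene5c.png

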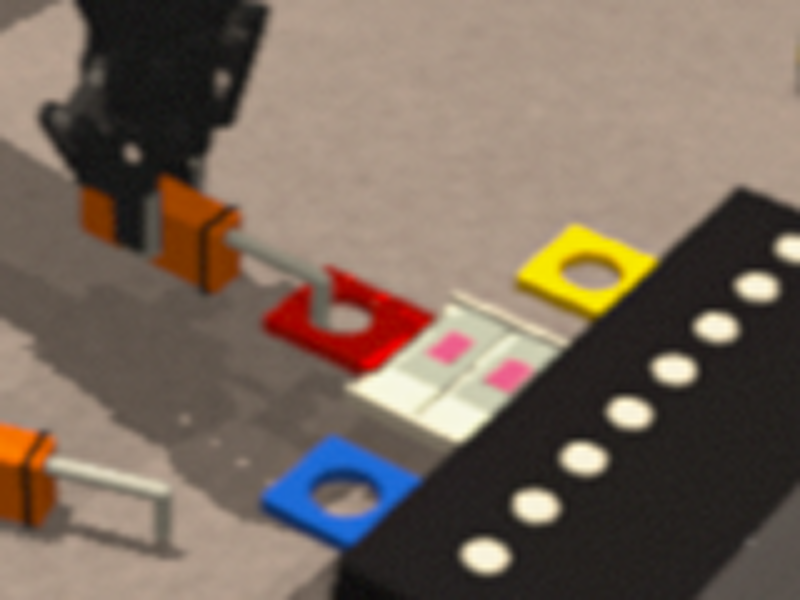

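Measured on the image, the tab moved about 69 mm. Both slides (pink specimens at crop (450,348) and (508,375)) lie in the open, and the yellow and blue tabs have not moved. I'll ease the prong forward off the rim and lift it out.

{"op": "carry_out", "data": {
  "plan": [
    [[0,4,0,0],[0,4,0,0],[0,0,0,0],[0,0,-4,0],[0,0,-6,0],[0,0,-10,0],[0,0,-15,0],[0,0,-20,0],[0,0,-15,0],[0,0,0,0]]
  ]
}}

```text
clock: 10.83
tool_pos: [0.4775, 0.0289, 0.1183]
eef_rot: [0.003, 0.694, 0.72, 0.003]
ft_force: [-0.1, -0.8, -0.3]
opening: 0.0209
```

{"op": "carry_out", "data": {
  "plan": [
    [[5,-8,0,0],[10,-15,0,0],[12,-17,0,0],[12,-17,0,0],[9,-12,0,0],[4,-5,0,0],[0,0,0,0],[0,0,0,0]]
  ]
}}

```text
clock: 11.5
tool_pos: [0.3984, 0.0785, 0.1128]
eef_rot: [0.0, 0.694, 0.72, -0.0]
ft_force: [0.7, -0.3, -1.9]
opening: 0.0207
```

```bash
python3 - <<'E'
from h import *
s=monitor.sense(); print(s['clock'],s['tool_pos'],s['ft_force'],s['opening'])
c=shot('scene','scene6')
E
```

```text
11.5 [0.39843209 0.07848951 0.11280014] [ 0.72032702 -0.2591484  -1.85182473] 0.020744696170466526
```

View pics/scene6.png

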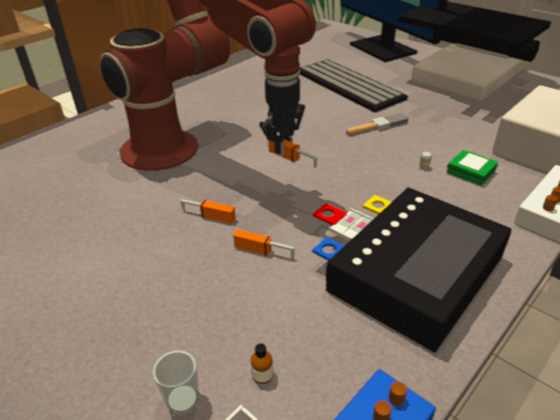

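The hook is out and held over clear bench at scene (285,148), with the red tray still drawn out at (330,213). I'll lower it 103–104 mm.

{"op": "carry_out", "data": {
  "plan": [
    [[0,0,10,0],[0,0,20,0],[0,0,20,0],[0,0,20,0],[0,0,12,0],[0,0,8,0],[0,0,5,0],[0,0,3,0],[0,0,2,0],[0,0,2,0],[0,0,1,0],[0,0,0,0],[0,0,0,0],[0,0,0,0]]
  ]
}}

```text
clock: 12.72
tool_pos: [0.3991, 0.0785, 0.0107]
eef_rot: [0.0, 0.694, 0.72, 0.0]
ft_force: [-0.7, -0.1, -0.9]
opening: 0.0207
```

{"op": "carry_out", "data": {
  "plan": [
    [[0,0,1,0],[0,0,0.7,0],[0,0,0.5,0],[0,0,0,0],[0,0,0,0],[0,0,0,0]]
  ]
}}

```text
clock: 13.22
tool_pos: [0.399, 0.0785, 0.0088]
eef_rot: [-0.0, 0.694, 0.72, -0.0]
ft_force: [-3.6, 0.2, 5.0]
opening: 0.0209
```

{"op": "carry_out", "data": {
  "plan": [
    [[0,0,0,0],[0,0,0,0],[0,0,0,0],[0,0,0,0],[0,0,0,0],[0,0,0,0],[0,0,0,0],[0,0,0,0],[0,0,0,0],[0,0,0,0]]
  ],
  "jaw": -1
}}

```text
clock: 14.05
tool_pos: [0.3987, 0.0785, 0.0081]
eef_rot: [0.0, 0.694, 0.72, -0.0]
ft_force: [1.0, -0.5, -1.4]
opening: 0.0852
```

{"op": "carry_out", "data": {
  "plan": [
    [[0,0,-5,0],[0,0,-10,0],[0,0,-20,0],[0,0,-25,0],[0,0,-30,0],[0,0,-30,0],[0,0,-30,0],[0,0,-20,0],[0,0,0,0],[0,0,0,0],[0,0,0,0]]
  ]
}}

```text
clock: 14.97
tool_pos: [0.3983, 0.0785, 0.1777]
eef_rot: [-0.0, 0.694, 0.72, -0.0]
ft_force: [0.0, -0.3, -0.2]
opening: 0.0855
```

```bash
python3 - <<'E'
from h import *
s=monitor.sense(); print(s['clock'],s['tool_pos'],s['ft_force'],s['opening'],abs(s['joint_velocities']).max())
c=shot('scene','scene7')
im=cv2.imread('pics/scene7.png'); cv2.imwrite('pics/scene7c.png',cv2.resize(im[80:280,200:460],None,fx=3,fy=3,interpolation=cv2.INTER_CUBIC))
def tab(fn,lo,hi):
    hsv=cv2.cvtColor(cv2.imread(fn),cv2.COLOR_BGR2HSV); m=cv2.inRange(hsv,lo,hi); m[:190]=0;m[265:]=0;m[:,:305]=0;m[:,395:]=0
    cc=max(cv2.findContours(m,0,cv2.CHAIN_APPROX_NONE)[0],key=len); return cv2.boundingRect(cc), onz(c,*cv2.minAreaRect(cc)[0],.05)[:2].round(4)
for f in ('scene0','scene7'): print(f,'y',tab(f'pics/{f}.png',(22,150,100),(34,255,255)),'b',tab(f'pics/{f}.png',(105,150,80),(125,255,255)),'r',tab(f'pics/{f}.png',(0,170,60),(3,255,255)))
E
```

```text
14.9667 [0.39827428 0.07845548 0.17766843] [ 0.00966312 -0.28378211 -0.18319441] 0.0854968717965805 0.02446271716492222
scene0 y ((363, 195, 29, 19), array([0.6331, 0.1233])) b ((313, 238, 31, 22), array([ 0.6405, -0.0593])) r ((339, 215, 30, 21), array([0.6364, 0.032 ]))
scene7 y ((363, 195, 29, 19), array([0.6329, 0.124 ])) b ((313, 237, 31, 23), array([ 0.6411, -0.0597])) r ((313, 203, 33, 22), array([0.5749, 0.0288]))
```

View pics/scene7c.png

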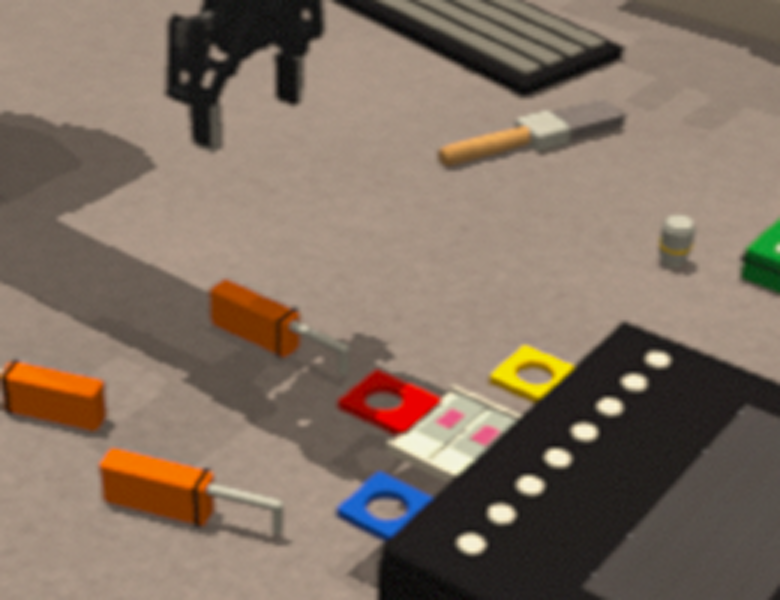

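The box-centre method gives 61.5 mm for the red tray, while the front corner earlier gave 69 mm. I'll check this with a better feature before handing in.

```bash
python3 - <<'E'
from h import *
c=load('scene7')
for f in ('scene0','scene2','scene5','scene7'):
    hsv=cv2.cvtColor(cv2.imread(f'pics/{f}.png'),cv2.COLOR_BGR2HSV)
    m=cv2.inRange(hsv,(0,170,60),(4,255,255))|cv2.inRange(hsv,(172,170,60),(180,255,255)); m[:190]=0;m[265:]=0;m[:,:305]=0;m[:,395:]=0
    cs,h=cv2.findContours(m,cv2.RETR_CCOMP,cv2.CHAIN_APPROX_NONE)
    for k,cc in enumerate(cs):
        if len(cc)>14:
            P=np.array([onz(c,*p[0],.05)[:2] for p in cc]); print(f,'hole' if h[0][k][3]>=0 else 'outer',cv2.boundingRect(cc),P.min(0).round(4),P.max(0).round(4))
c=shot('top','top7'); im=cv2.imread('pics/top7.png'); cv2.imwrite('pics/top7c.png',cv2.resize(im[70:330,110:340],None,fx=2.3,fy=2.3,interpolation=cv2.INTER_CUBIC))
for f in ('top0','top7'):
    hsv=cv2.cvtColor(cv2.imread(f'pics/{f}.png'),cv2.COLOR_BGR2HSV)
    m=cv2.inRange(hsv,(0,170,60),(4,255,255)); m[:110]=0;m[200:]=0;m[:,:190]=0;m[:,260:]=0
    cs,h=cv2.findContours(m,cv2.RETR_CCOMP,cv2.CHAIN_APPROX_NONE)
    for k,cc in enumerate(cs):
        if len(cc)>14: r=cv2.boundingRect(cc); print(f,h[0][k][3],r,onz(c,r[0]+r[2]/2,r[1]+r[3]-1,.05).round(4))
E
```

```text
scene0 outer (339, 215, 30, 21) [0.6113 0.0059] [0.659  0.0584]
scene0 hole (346, 221, 15, 9) [0.624 0.018] [0.6511 0.0448]
scene2 outer (338, 216, 31, 20) [0.6121 0.0046] [0.659 0.057]
scene2 hole (346, 221, 16, 9) [0.624 0.018] [0.6511 0.0461]
scene5 outer (313, 204, 33, 21) [0.5454 0.0015] [0.6039 0.0542]
scene7 outer (313, 203, 33, 22) [0.5447 0.0015] [0.6039 0.057 ]
scene7 hole (321, 210, 14, 7) [0.558 0.014] [0.5848 0.0402]
top0 -1 (212, 119, 26, 31) [0.6095 0.034  0.05  ]
top0 0 (216, 129, 18, 17) [0.617  0.0341 0.05  ]
top7 -1 (214, 178, 7, 3) [0.5523 0.0469 0.05  ]
top7 -1 (213, 155, 26, 15) [0.5726 0.0317 0.05  ]
```

View pics/top7c.png

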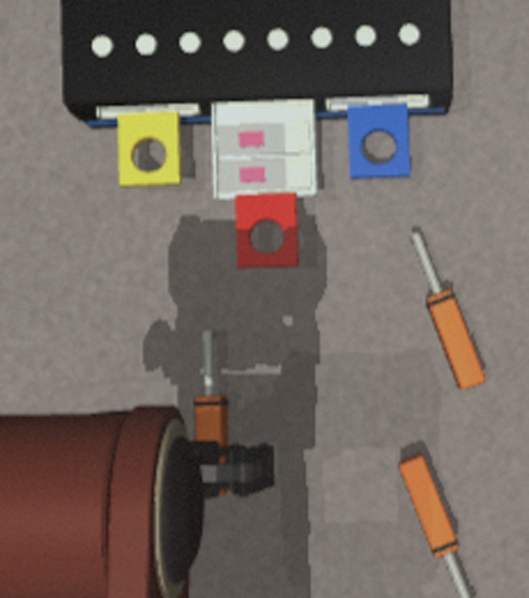

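The tray has moved 66–67 mm by hole edges and front edge, and the scene images agree before and after the release. The hook lies flat with its prong clear of the tab, and the gripper is well above it.

```bash
python3 -c "
from h import *
print(job.job_done())"
```

```text
the job is handed in; nothing more can be done
None
```

I drew the red tray out by about 66 mm with the right-most hook and laid the hook back down on the open bench. I then handed the job in at about 15 s; it reports no verdict.

- **Moves:** I gripped the hook by its handle and put the prong down into the red hole, with its tip about 13 mm below the tab's top face. I then pulled straight back, eased the prong off the rim, lifted it out, and set the hook down until it touched (about 5 N) before opening the fingers.
- **Red tray:** The hole's edges in the scene camera show 66 mm of movement, plus whatever it was already out at the start (0 to 10 mm). Both slides lie in the open.
- **Yellow and blue trays:** In the scene view they have not moved, to within 1 pixel.
- **Hook:** It lies flat, with the prong clear of the red tab. The gripper is open and about 14 cm above it, touching nothing.
- **Disagreement:** Other ways of measuring the tray gave different figures. A crude tab-centre measure gave 61.5 mm and one tab corner gave 69 mm. I trusted the hole edges, and all three are above 60 mm.

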